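# Gauge a bored block with a double-ended plug gauge and hang the gauge up

## Robot

A 6-joint arm with a two-finger parallel gripper is mounted at the origin on the work surface; the furniture and walls round the work are solid. World frame = base frame: x ahead of the robot, y to its left, z up, the work surface at z = 0. Lengths are in mm, angles in rad, forces in N, time in s.
With the tool pointing down it reaches from about 275 to 850 mm from the base axis. Payload 19 kg.
Tool frame: the origin (TCP) lies between the finger pads; the fingertips stand arm.tcp_to_tips ahead of it and the grasp point (between the pads) is the TCP (arm.tcp_to_tips is the distance from the TCP to the fingertips, in mm); z points along the fingers, y is the line along which they close (so a half turn about z gives the same grasp; the last joint's range is limited). The gripper opens to 85 mm and grips with 20 to 120 N. Pads are 22 mm wide; open, the fingers measure 114 mm over their backs; the gripper's body (76 mm by 85 mm) begins 54 mm behind the grasp point. The pads swing forward as they close: fully open they stand 13 mm farther back than shut.
Start: joints at [-1.299, 0.15, 1.437, -0, 1.554, -0.134], TCP at [226.955, -528.28, 214.467] pointing down, gripper open.
Joint ranges: [-2.8, 2.8], [-0.68, 2.1], [0.12, 2.68], [-1.39, 4.53], [0.16, 2.79], [-2.81, 2.81]. Speed limits (rad/s): [1.89, 1.89, 2.22, 3.01, 3.01, 3.01].

## Interface

Orientations are given as a rotation vector (axis times angle).
In Python, from station import arm, optics, ticket gives the robot as it stands.
- The arm moves only by the shell command python3 -m pendant 'ROWS'. ROWS is a JSON object of lists of equal length, an entry for each row: "claw": the opening, from 0 (shut) to 1 (fully open); "xyz": the shift along the tool's x, y, z in mm, a list of three; "yaw": the turn about the tool's z in degrees. In form: {"claw": [claw, ...], "xyz": [[tx, ty, tz], ...], "yaw": [yaw, ...]}. A call has 1 to 10 rows; each row shifts and turns the commanded pose from where the row before left it, along the tool's axes as they then stand; what a row does not reach is not made up. A row lasts 1/8 s, in which the tool goes at most 62.5 mm and 10.7 degrees, less where a joint would pass 70% of its speed; a pose out of reach is approached as far as the arm can. A call with a gripper value outside its range is refused whole. The fingers move at their own pace and stop on an object; the grip force is fixed at half the most. Time passes only in rows, so rows that do not move let the fingers close. It gives the time, the measured TCP pose, the force, the opening and the grip force at its end, in the units of the state.
- arm.get_obs(): the state, without advancing time (a new reading comes with each control period).
- optics.camera(name): name is "scene" or "top" or "wrist"; returns a dict with "pixels" (420x560x3 uint8, blue, green, red), "range_z" (420x560 float32, mm along the optical axis (not along the pixel's ray), 0 where there is no reading), "fovy" (degrees; the focal length in pixels is half the picture's height over the tangent of half this angle, whatever the lens; pixels are square), "cx", "cy" (the principal point, pixels), "R" (3x3) and "t" (3): a world point X has camera coordinates R X + t. Camera axes: x right, y down, z forward; pixel columns grow to the right and rows downward; lengths in mm; the calibration is good to about 2 mm. A picture is of the moment at which its call begins.
- ticket.close_job(): hands the job in; it is judged then, once.
The state is a dict: "clock": time; "q": joint angles; "joint_velocities": joint speeds; "joint_efforts": joint torques, N m; "position": TCP position; "orientation": TCP orientation; "wrist_force": force on the tool from outside, world axes, zero at the start; "wrist_torque": the same for the moment, N m; "grip_width": opening from 0.0 (shut) to 1.0 (fully open); "gripper_force": force on a finger pad.
Only numpy, scipy, OpenCV 4.12 (cv2) and the standard library are available. Lean on these libraries where they do the work, as an engineer would, in place of code of your own. Each camera call takes 0.05 s, during which the arm holds its last target. There are 200 camera calls.

## Task

Check the bore in the jig's block with the plug gauge: lay the gauge in the jig's left-hand trough (seen from the robot), thin plug towards the block, and, without gripping it, push it by its far end until the thin go plug is fully home in the bore. Then draw it out, lay it in the right-hand trough and, again only pushing its far end and never forcing it, press the thick no-go plug squarely against the bore's mouth with a steady few newtons for half a second to see that it is refused. Finally hang the gauge on the brass peg by the eye in its handle, let go, and leave the other things as they stand.

Things in the scene. Friction and masses are not known exactly. Their poses are not given: they have to be found in the camera images.
- jig: Gauging jig fixed to the bench: wooden base board 66 x 320 mm (x, y), a dark block across its middle, a trough either side along y out to 160 mm from the origin. Origin: centre of its underside on the bench. Trough floor z = 24 mm; metal rails 31 mm apart at the foot, flaring outward to 43 mm at their tops, z = 32 mm. Troughs and bore share one axis along y at x = 0, z = 38 mm.
- bored_block: The dark block of the jig; origin and axes are the jig's. It is 60 mm wide (x), reaches 16 mm either way along y from the origin, and its top is at z = 60 mm. The bore goes right through along y, diameter 23 mm, axis at z = 38 mm.
- go_mouth (a point): Centre of the bore's mouth on the block's +y (left-hand) face (jig frame 0, +16, 38 mm). The go plug enters here: laid in this +y trough, underside on the trough floor, with the gauge's +y along the jig's +y, its go plug faces the bore. It slides freely there, with 1.5 mm of play each side. Axes as the jig's.
- nogo_mouth (a point): Centre of the bore's mouth on the block's -y (right-hand) face (jig frame 0, -16, 38 mm). The no-go plug is offered here: with the gauge lifted over the block into this -y trough without turning it round, its no-go plug faces the bore. Axes as the jig's.
- gauge: Loose double-ended plug gauge, 0.14 to 0.28 kg, lying on the bench at any yaw: square wooden handle 28 x 28 mm (x, z), 70 mm long (y), a plain round eye of 15 mm straight down through its middle, a steel plug on each end. Origin: centre of the handle's underside, under the eye, near the centre of mass. Plug axis 14 mm above the underside. Thin go plug to -y, thick no-go plug to +y.
- go_tip (a point): Centre of the go plug's tip face (gauge frame 0, -63, 14 mm). The go plug is 19 mm in diameter, 28 mm long, tapered at the tip. Axes as the gauge's.
- go_shoulder (a point): Centre of the handle's end on the go side (gauge frame 0, -35, 14 mm); the go plug is fully home when this end meets the block. Axes as the gauge's.
- nogo_face (a point): Centre of the no-go plug's flat face (gauge frame 0, +49, 14 mm). The no-go plug is 27 mm in diameter, 14 mm long. Axes as the gauge's.
- eye (a point): Centre of the eye's lower end, at the handle's underside (the gauge's origin).
- peg_stand: Fixed stand of a storage peg: dark foot 66 x 66 x 14 mm, slender brass stem, a brass shoulder disc 22 mm across with its top at z = 60 mm, and above it the upright brass peg, 9 mm thick, round-ended, tip at z = 100 mm. Origin: centre of the foot on the bench, under the peg. The hung gauge lies level, handle on the shoulder, at any yaw.
- peg_shoulder (a point): Centre of the shoulder disc's top, at the foot of the peg, z = 60 mm.
- wax_tin: Bystander: flat round tin, 67 mm wide, 25 mm high, beside the jig on the robot's side; origin centre of underside.
- ink_bottle: Bystander: small dark round bottle, 38 mm wide, 30 mm high, beside the jig on the robot's side; origin centre of underside.
- sander_pad: Bystander: black rubber sanding pad, 50 x 71 x 34 mm, between the gauge's starting place and the peg stand; origin centre of underside.
- tape_roll: Bystander: cream roll of tape, 80 mm across, 50 mm high, at the back of the bench; origin centre of underside.
- coffee_jar: Bystander: glass jar with a lid, 79 mm across, 182 mm high, back left corner; origin centre of underside.
Mind the look-alikes: they are no part of the job. Several things have the shape of the gauge; the one meant has the colours described above.

How it is judged:
By the outcome, as a careful person would: the job done as asked, in the order asked, and still so for the second after the job is handed in, with the robot touching nothing.
It also fails if it takes over 72 s, if anything falls off the work surface, if the arm or the gripper's body presses on something with over 40 N, if the wrist force passes 120 N, or if a joint passes its speed limit or range.

## Working session

There is one attempt and no reset: what is moved stays moved. The work goes in short steps, Python scripts to look and compute and a shell command to move; the robot and the scene stay as the last step left them, time stands still between calls to the robot, and variables do not carry over. Pictures are saved under pics/ and viewed, at most 10 in all, crops included, and the job is handed in when it is done.

```bash
ls; mkdir -p pics; cat > h.py <<'E'
import numpy as np,cv2
from station import arm,optics,ticket
def cam(n):
    c=optics.camera(n); c['f']=210/np.tan(np.radians(c['fovy'])/2); return c
def pts(c):
    v,u=np.mgrid[0:420,0:560]; z=c['range_z']
    P=np.stack([(u-c['cx'])/c['f']*z,(v-c['cy'])/c['f']*z,z],-1)
    return (P-c['t'])@c['R']
def onplane(c,u,v,h):
    d=c['R'].T@np.array([(u-c['cx'])/c['f'],(v-c['cy'])/c['f'],1]); o=-c['R'].T@c['t']
    return o+d*(h-o[2])/d[2]
E
python3 - <<'E'
from h import *
for n in ['top','scene']:
    c=cam(n); cv2.imwrite(f'pics/{n}0.png',c['pixels']); np.savez(f'{n}0.npz',**c)
    print(n,c['fovy'],c['cx'],c['cy'],(-c['R'].T@c['t']).round(),(c['R']).round(2).tolist())
print(arm.get_obs(),arm.tcp_to_tips)
E
```

```text
pics
top 49.67533475881595 272.96898102157934 213.08668694290844 [ 330.   -3. 1046.] [[0.06, -1.0, -0.0], [-0.98, -0.06, -0.2], [0.2, 0.02, -0.98]]
scene 49.11637842861629 278.45152936651783 221.13990159785087 [-169.  575.  730.] [[-0.65, -0.76, 0.0], [-0.45, 0.38, -0.81], [0.62, -0.52, -0.59]]
{'clock': 0.1, 'q': array([-1.29900419e+00,  1.50929572e-01,  1.43792556e+00, -1.12357709e-05,
        1.55381494e+00, -1.34017074e-01]), 'joint_velocities': array([ 0.00179625, -0.00114488, -0.00155084, -0.00157646,  0.00067346,
       -0.00130289]), 'joint_efforts': array([ 5.07932418e-03, -7.14386988e+01, -5.71795356e+01, -1.02924730e-04,
        7.12041627e-03,  1.10052332e-05]), 'position': array([ 226.89448932, -528.08703997,  213.960119  ]), 'orientation': array([-3.07609198e+00, -6.32862517e-01,  1.34052114e-04]), 'wrist_force': array([-0.4034026 , -0.21352103, -0.31584858]), 'wrist_torque': array([-0.06638917, -0.0249888 , -0.00373933]), 'gripper_force': 0.0, 'grip_width': 0.9986148197985386} 19.0
```

View pics/top0.png

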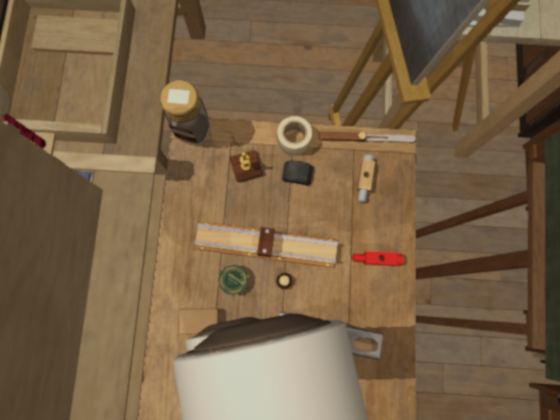

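View pics/scene0.png

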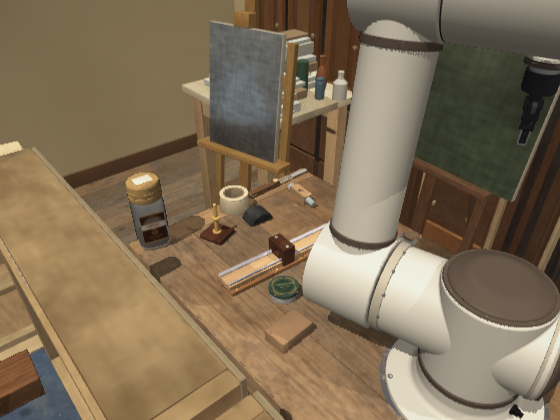

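The top view shows the jig at (266,242), the peg stand at (247,165), the pad at (297,173) and the tape at (295,135). 

Possible gauges:
- (367,177): wooden handle with grey plugs.
- (379,258): red all over.
- (365,343): grey plate with a wooden grip, partly hidden.
- (385,137): long tool at the back edge.

I choose (367,177) from the description and will check it in a close crop.

```bash
python3 - <<'E'
from h import *
c=dict(np.load('top0.npz')); im=c['pixels']
a=cv2.resize(im[145:210,335:400],(390,390),interpolation=cv2.INTER_CUBIC)
b=cv2.resize(im[140:190,220:285],(400,308),interpolation=cv2.INTER_CUBIC)
o=np.zeros((390,800,3),np.uint8);o[:,:390]=a;o[:308,400:]=b
cv2.imwrite('pics/crop.png',o)
P=pts(c)
np.set_printoptions(suppress=True,precision=1,linewidth=200)
def rep(n,m):
    q=P[m]; print(n,len(q),q.min(0),q.max(0),'med',np.median(q,0))
v,u=np.mgrid[0:420,0:560]
win=lambda a,b,x,y:(u>=a)&(u<b)&(v>=x)&(v<y)
z=P[...,2]; ok=c['range_z']>0
m=win(350,385,150,208)&ok&(z>8); rep('gauge',m)
r=cv2.minAreaRect(P[m][:,:2].astype(np.float32)); print(r)
m=win(350,385,150,208)&ok&(z>24); rep('gauge handle top',m);print(cv2.minAreaRect(P[m][:,:2].astype(np.float32)))
m=win(190,345,215,270)&ok&(z>50); rep('block',m);print(cv2.minAreaRect(P[m][:,:2].astype(np.float32)))
m=win(185,348,215,272)&ok&(z>12); rep('jig',m);print(cv2.minAreaRect(P[m][:,:2].astype(np.float32)))
m=win(225,275,140,188)&ok&(z>8)&(z<20); rep('foot',m);print(cv2.minAreaRect(P[m][:,:2].astype(np.float32)))
m=win(225,275,140,188)&ok&(z>50)&(z<65); rep('shoulder',m)
m=win(225,275,140,188)&ok&(z>70); rep('peg',m)
m=win(280,316,158,190)&ok&(z>10); rep('pad',m)
m=win(274,320,112,160)&ok&(z>20); rep('tape',m)
m=win(215,255,262,298)&ok&(z>10); rep('tin',m)
m=win(272,300,268,295)&ok&(z>10); rep('ink',m)
m=win(350,410,245,270)&ok&(z>8); rep('red',m)
m=win(160,212,78,146)&ok&(z>50); rep('jar',m)
E
```

```text
gauge 535 [ 579.5 -215.3    9.1] [ 693.1 -178.3   32.5] med [ 636.3 -194.    25.6]
((636.0621337890625, -195.36337280273438), (28.640758514404297, 113.10204315185547), 83.2272720336914)
gauge handle top 350 [ 589.5 -213.    24. ] [ 692.6 -178.8   32.5] med [ 647.2 -196.8   27. ]
((640.5300903320312, -195.860107421875), (28.324918746948242, 104.05575561523438), 82.78610229492188)
block 403 [437.6   9.9  50.1] [498.7  44.6  64.5] med [467.3  26.9  59.1]
((468.15155029296875, 26.81982421875), (32.08662796020508, 60.41277313232422), 86.13103485107422)
jig 3578 [ 399.  -133.5   12. ] [509.9 187.5  64.5] med [465.6  28.9  24.1]
((446.9012451171875, 28.17559814453125), (319.7063293457031, 107.24600982666016), 86.33735656738281)
foot 635 [611.4  48.5   8. ] [692.4 127.6  18.7] med [647.   84.4  12.9]
((652.1170654296875, 87.44938659667969), (66.89608764648438, 65.69482421875), 20.447599411010742)
shoulder 53 [641.9  77.8  51.6] [660.1  96.7  64.5] med [648.7  86.6  58.7]
peg 28 [648.3  83.3  72.4] [656.4  91.6 100.7] med [650.   86.9  92.1]
pad 610 [614.6 -71.4  10. ] [668.1   0.4  37.4] med [638.7 -35.5  26.9]
tape 745 [687.9 -62.7  20.1] [768.1  17.   55.2] med [725.8 -22.5  47.5]
tin 734 [347.8  60.4  15.5] [415.8 128.4  29.9] med [380.9  95.   23.9]
ink 213 [368.4 -37.   10.1] [404.8  -0.7  33.1] med [385.9 -19.   15.6]
red 577 [ 436.3 -283.3    9.4] [ 464.8 -170.7   32. ] med [ 449.7 -229.9   26.2]
jar 2036 [693.7 181.5  50.2] [776.3 261.2 185.6] med [719.9 214.2 174.6]
```

View pics/crop.png

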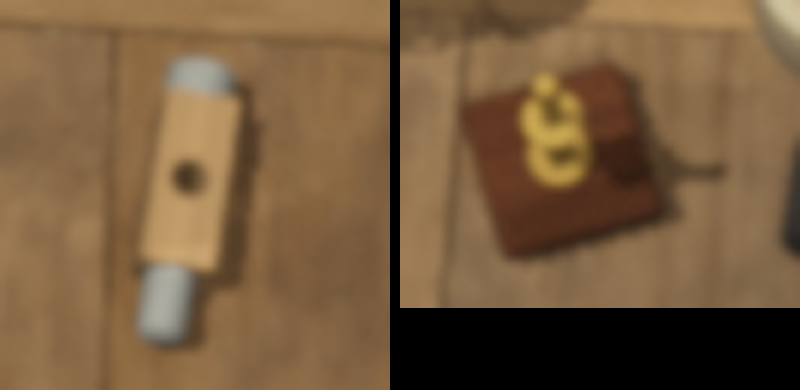

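The crop confirms it: wooden handle with an eye at pixel (366.7,174.7), thick no-go plug towards +x (up), thin go plug towards -x. The peg is on the reddish foot, near (247,160). Next I'll refine the poses.

```bash
cat >> h.py <<'E'
np.set_printoptions(suppress=True,precision=2,linewidth=200)
from scipy.spatial.transform import Rotation as Ro
def st():
    o=arm.get_obs(); R=Ro.from_rotvec(o['orientation']).as_matrix()
    print('t %.2f'%o['clock'],'p',o['position'],'ang %.2f'%np.degrees(np.arctan2(R[1,0],R[0,0])),'tilt',R[2,:2],'F',o['wrist_force'],'w %.3f g %.1f'%(o['grip_width'],o['gripper_force']),'q6 %.2f'%o['q'][5]); return o,R
def go(x,y,z,ang):
    o,R=st(); d=R.T@(np.array([x,y,z])-o['position']); a=np.degrees(np.arctan2(R[1,0],R[0,0]))
    print('-> tool shift',d,'then yaw',-((ang-a+180)%360-180))
E
python3 - <<'E'
from h import *
c=dict(np.load('top0.npz')); im=c['pixels'];P=pts(c); z=P[...,2]; v,u=np.mgrid[0:420,0:560]
print('eye',onplane(c,335+190/6-.4,145+178/6-.4,28))
hsv=cv2.cvtColor(im,cv2.COLOR_BGR2HSV)
W=lambda a,b,x,y:(u>=a)&(u<b)&(v>=x)&(v<y)
def plane(m,h): return np.array([onplane(c,a,b,h)[:2] for a,b in zip(u[m],v[m])],np.float32)
m=W(350,385,150,208)&(abs(z-28)<5)&(P[...,0]>595); q=P[m]
print('handle top',cv2.minAreaRect(q[:,:2].astype(np.float32)))
# steel: low saturation
s=W(350,385,150,208)&(hsv[...,1]<70)&(hsv[...,2]>90)
for nm,t in(('nogo',v<165),('go',v>182)):
    q=plane(s&t,20); print(nm,len(q),q.mean(0) if len(q) else '')
m=W(185,348,215,272)&(z>12)&(z<45)&(P[...,0]>425); q=P[m][:,:2].astype(np.float32); print('jig',cv2.minAreaRect(q))
m=W(185,348,215,272)&(z>55)&(z<66); q=P[m][:,:2].astype(np.float32); print('block',cv2.minAreaRect(q))
# brass shoulder/peg
b=W(225,275,140,188)&(hsv[...,0]>18)&(hsv[...,0]<35)&(hsv[...,1]>110)&(hsv[...,2]>110)
for lo,hi in((52,66),(85,105)):
    t=b&(z>lo)&(z<hi); q=plane(t,60 if lo<60 else 97); print(lo,t.sum(),q.mean(0),q.min(0),q.max(0), u[t].mean(),v[t].mean())
s=dict(np.load('scene0.npz'));im2=s['pixels'];h2=cv2.cvtColor(im2,cv2.COLOR_BGR2HSV);P2=pts(s)
m=W(195,240,195,245)&(P2[...,2]>80)&(P2[...,2]<104);print('scene peg',m.sum(),P2[m].mean(0),P2[m].min(0),P2[m].max(0))
m=W(195,240,195,250)&(P2[...,2]>8)&(P2[...,2]<18)&(P2[...,0]>600);print('scene foot',cv2.minAreaRect(P2[m][:,:2].astype(np.float32)))
m=W(205,350,215,290)&(P2[...,2]>55)&(P2[...,2]<64);print('scene block',cv2.minAreaRect(P2[m][:,:2].astype(np.float32)))
go(636,-195,120,-6.8)
E
```

```text
eye [ 644.02 -197.25   28.  ]
handle top ((644.4037475585938, -196.3504180908203), (28.324918746948242, 96.24658203125), 82.78610229492188)
nogo 58 [ 688.57 -201.89]
go 108 [ 595.92 -190.37]
jig ((467.7790222167969, 26.830703735351562), (319.7313232421875, 65.26248168945312), 86.1259765625)
block ((468.1817321777344, 26.81778335571289), (32.08662796020508, 60.35224533081055), 86.13103485107422)
52 51 [649.59  86.67] [640.71  77.68] [660.11  96.59] 244.09803921568627 160.2549019607843
85 15 [650.54  86.44] [644.87  82.27] [656.34  89.2 ] 243.13333333333333 154.53333333333333
scene peg 24 [649.2   87.38  90.03] [644.47  81.74  80.82] [653.2   90.82  99.9 ]
scene foot ((685.4570922851562, 34.703224182128906), (74.17185974121094, 200.45712280273438), 32.79750061035156)
scene block ((550.2991333007812, 47.133575439453125), (237.6081085205078, 47.930633544921875), 14.585071563720703)
t 0.10 p [ 226.89 -528.09  213.96] ang 23.25 tilt [ 0. -0.] F [-0.4  -0.21 -0.32] w 0.999 g 0.0 q6 -0.13
-> tool shift [ 507.36 -144.43   94.18] then yaw 30.051162383530112
```

```bash
python3 -m pendant '{"claw":[1,1,1,1],"xyz":[[0,0,0],[0,0,0],[0,0,0],[0,0,0]],"yaw":[10.1,10.1,10.1,0]}'; python3 - <<'E'
from h import *
go(644,-197,130,-7.1)
E
```

```text
clock: 0.6
position: [226.9, -528.2, 214.2]
orientation: [-3.135, 0.192, 0.0]
wrist_force: [-0.2, -0.3, -0.7]
grip_width: 1.001
gripper_force: 0.0
t 0.60 p [ 226.94 -528.18  214.18] ang -7.00 tilt [-0. -0.] F [-0.18 -0.27 -0.71] w 1.001 g 0.0 q6 0.39
-> tool shift [ 373.61 -379.48   84.32] then yaw 0.1002843366543118
```

```bash
python3 -m pendant '{"claw":[1,1,1,1,1,1,1,1,1,1],"xyz":[[37,-38,0],[37,-38,0],[37,-38,0],[37,-38,0],[37,-38,0],[37,-38,0],[37,-38,0],[37,-38,0],[37,-38,40],[40,-38,44]],"yaw":[0,0,0,0,0,0,0,0,0,0]}'; python3 -m pendant '{"claw":[1,1],"xyz":[[0,0,0],[0,0,0]],"yaw":[0,0]}' >/dev/null; python3 - <<'E'
from h import *
c=cam('wrist');cv2.imwrite('pics/w1.png',c['pixels']);np.savez('w1.npz',**c)
go(644,-197,32,-7.1)
E
```

```text
clock: 1.85
position: [637.6, -201.4, 137.1]
orientation: [3.136, -0.184, 0.001]
wrist_force: [0.1, -0.4, 0.6]
grip_width: 0.999
gripper_force: 0.0
t 2.15 p [ 636.11 -203.36  138.9 ] ang -6.95 tilt [0. 0.] F [-0.12 -0.14  1.15] w 0.997 g 0.0 q6 1.27
-> tool shift [  6.96  -7.32 106.9 ] then yaw 0.15368229779997478
```

View pics/w1.png

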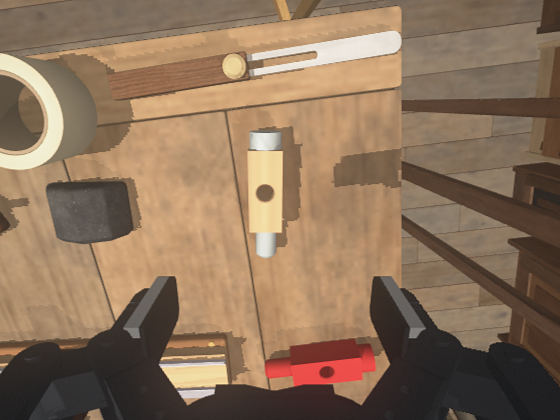

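The wrist view shows the wooden gauge, well aligned, with its eye at (265,193), no-go plug at (265,140) and go plug at (265,245). The red look-alike is at (325,365). I'll cross-check the position from this view.

```bash
cat >> h.py <<'E'
def handle(c,h,box):
    """wood handle of the gauge: mask in box -> rect on plane h; eye by dark hole"""
    a,b,x,y=box; im=c['pixels'][x:y,a:b]; hsv=cv2.cvtColor(im,cv2.COLOR_BGR2HSV)
    m=((hsv[...,0]>12)&(hsv[...,0]<28)&(hsv[...,2]>190)&(hsv[...,1]>70)).astype(np.uint8)
    cs,_=cv2.findContours(m,cv2.RETR_EXTERNAL,cv2.CHAIN_APPROX_NONE); k=max(cs,key=cv2.contourArea)
    q=np.array([onplane(c,p[0][0]+a,p[0][1]+x,h)[:2] for p in k],np.float32)
    r=cv2.minAreaRect(q); g=np.zeros_like(m); cv2.drawContours(g,[k],-1,1,-1)
    e=(cv2.erode(g,np.ones((5,5)))>0)&(hsv[...,2]<130); v,u=np.nonzero(e)
    print('handle rect',r,'eye',onplane(c,u.mean()+a,v.mean()+x,h)[:2] if len(u) else None,len(u))
E
python3 - <<'E'
from h import *
c=dict(np.load('w1.npz'))
handle(c,28,(235,300,120,270))
for p in((265,193),(265.5,146),(265.5,237)): print(onplane(c,*p,28))
P=pts(c); print(P[170:220:10,255],P[330:340:5,165])
E
```

```text
handle rect ((645.21044921875, -195.57957458496094), (29.682241439819336, 69.48491668701172), 83.2692642211914) eye [ 645.96 -194.94] 191
[ 645.31 -195.37   28.  ]
[ 683.52 -200.71   28.  ]
[ 606.14 -190.74   28.  ]
[[ 665.37 -189.77   27.7 ]
 [ 657.13 -188.62   27.61]
 [ 648.57 -187.39   26.89]
 [ 640.66 -186.42   29.23]
 [ 631.05 -184.92   26.23]] [[ 636.71 -158.5   186.2 ]
 [ 635.74 -158.85  188.03]]
```

```bash
python3 -m pendant '{"claw":[1,1,1,1,1],"xyz":[[7.9,-8.6,30],[0,0,35],[0,0,25],[0,0,19],[0,0,0]],"yaw":[0,0,0,0,0]}' >/dev/null;  python3 - <<'E'
from h import *
go(645,-195.8,30,-6.9)
c=cam('wrist');cv2.imwrite('pics/w2.png',c['pixels']);P=pts(c);z=P[...,2];v,u=np.mgrid[0:420,0:560]
for m in((u<250)&(u>120)&(v>250),(u>300)&(u<440)&(v>250)):
    m=m&(c['range_z']>0)&(z>32); print('finger lowest z',np.percentile(z[m],[0,1,5,20]),'top row',v[m].min(),len(z[m]))
E
```

```text
t 2.77 p [ 644.59 -195.56   28.58] ang -7.06 tilt [-0. -0.] F [-0.32  0.18  0.74] w 0.997 g 0.0 q6 1.29
-> tool shift [ 0.43  0.19 -1.42] then yaw -0.16294423529666346
finger lowest z [57.73 61.39 67.58 82.87] top row 276 8866
finger lowest z [57.23 61.55 68.24 85.08] top row 276 10025
```

View pics/w2.png

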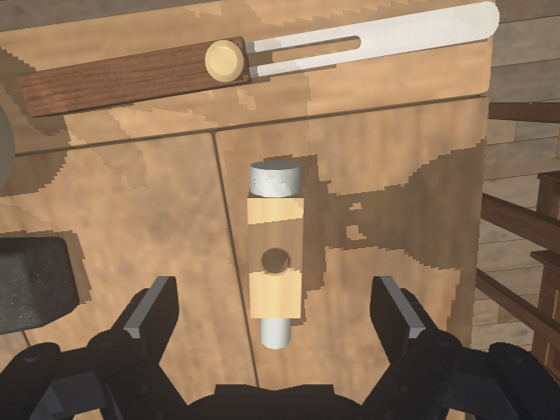

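The gauge is centred between the open fingers, with its eye at (275,260). Checking where the fingertips really are.

```bash
python3 - <<'E'
from h import *
c=cam('wrist');P=pts(c)
for u,v in((165,280),(170,290),(150,300),(135,325),(385,280),(410,310),(175,310)): print(u,v,c['range_z'][v,u],P[v,u])
print('cam',-c['R'].T@c['t'],c['R'])
E
```

```text
165 280 138.85501 [ 661.54 -151.2    66.01]
170 290 137.52179 [ 658.05 -153.27   68.48]
150 300 124.81024 [ 661.74 -150.2    80.78]
135 325 110.87674 [ 661.75 -150.4    95.45]
385 280 138.5175 [ 650.52 -241.33   66.31]
410 310 117.82626 [ 650.79 -243.31   87.93]
175 310 146.381 [ 645.2  -151.1    63.46]
cam [ 725.95 -204.58  188.92] [[-0.12 -0.99 -0.  ]
 [-0.94  0.12  0.31]
 [-0.31  0.04 -0.95]]
```

```bash
python3 -m pendant '{"claw":[0.45,0.45,0.45,0.45,0.45,0.45],"xyz":[[0,0,0],[0,0,0],[0,0,0],[0,0,0],[0,0,0],[0,0,0]],"yaw":[0,0,0,0,0,0]}' >/dev/null;  python3 - <<'E'
from h import *
st()
c=cam('wrist');cv2.imwrite('pics/w3.png',c['pixels']);P=pts(c)
for v in range(230,330,10): print(v,P[v,200:236:5,2].round(),P[v,310:350:5,2].round())
E
```

```text
t 3.62 p [ 645.16 -195.08   28.88] ang -7.05 tilt [-0. -0.] F [ 0.09 -0.37  0.3 ] w 0.450 g 0.0 q6 1.29
230 [-0. -1. -1.  0.  0. -1. -3. -0.] [ 0. -1. -1.  0.  1.  1.  0.  1.]
240 [ 0. -0. -2.  0. -1. -0. -0. -0.] [-1. -1. -0. -1. -1. -0. -0. -1.]
250 [-1.  0.  0. -1. -0. -1. -0. -9.] [ 0. -1. -1. -1. -1. -0. -1. -1.]
260 [-1. -0. -1. -0. -0.  0. -1. -3.] [-0. -1.  1. -1.  1. -1. -1. -1.]
270 [-1. -0. -0. 58. 58. 58. 56. -0.] [ 0. 49. 57. 57. 56. -1. -0. -0.]
280 [60. 58. 59. 66. 65. 66. 56. -0.] [-1. 50. 65. 65. 66. 66. 59. 59.]
290 [66. 67. 73. 73. 74. 71. 59. -0.] [-0. 52. 67. 74. 73. 74. 68. 67.]
300 [73. 81. 81. 80. 80. 72. 60. -1.] [-1. 54. 68. 79. 80. 82. 80. 75.]
310 [88. 89. 84. 83. 84. 75. 61. -0.] [-1. -0. 69. 80. 84. 85. 89. 87.]
320 [93. 93. 93. 87. 84. 74. -0.  0.] [-1.  0. 71. 81. 84. 94. 94. 94.]
```

View pics/w3.png

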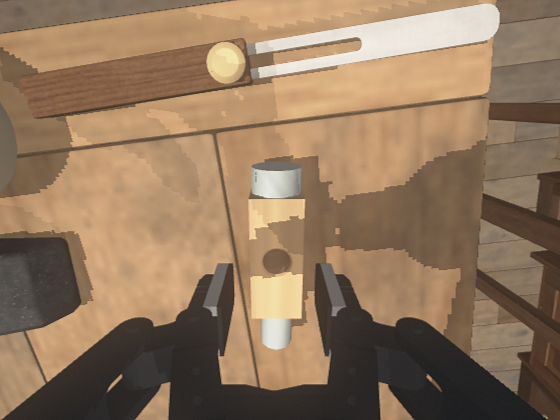

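The wrist view suggests the tips sit above the handle top, which disagrees with tcp_to_tips. I'll cross-check with the scene camera.

```bash
python3 - <<'E'
from h import *
c=cam('scene');P=pts(c);im=c['pixels']
p=c['R']@np.array([645,-195,28])+c['t'];u,v=p[:2]/p[2]*c['f']+[c['cx'],c['cy']];print(u,v,p[2])
u,v=int(u),int(v)
cv2.imwrite('pics/s2.png',cv2.resize(im[v-55:v+35,u-55:u+55],(770,630),interpolation=cv2.INTER_CUBIC)[:600])
for r in range(v-40,v+20,4): print(r,P[r,u-20:u+24:4,2].round())
E
```

```text
299.2243245748167 189.61922764344774 1317.6480433378613
149 [-129.  -10.  -13.  449.  453.  456.  458.  460.  462.  463.  463.]
153 [-29. -27. -26. 443. 449. 450. 452. 456. 456. 458. 459.]
157 [-44. 149. 151. 436. 442. 446. 449. 451. 452. 452. 454.]
161 [-49. 145. 142. 432. 437. 440. 443. 445. 447. 449. 450.]
165 [-45. 130. 131. 426. 432. 435. 438. 441. 442. 443. 445.]
169 [-43. 108. 118. 419. 426. 431. 433. 436. 438. 439. 440.]
173 [ -56. -100.  105.  412.  422.  426.  429.  431.  432.  434.  436.]
177 [-121.   -1.    7.   80.  416.  420.  423.  427.  428.  429.  430.]
181 [ 14.   7.  -2.  66. 410. 414. 418. 422. 422. 424. 426.]
185 [  2.  -1.  -4.  51. 405. 410. 414. 416. 419. 420. 421.]
189 [  1.  -1.   0.  20. 398. 404. 409. 412. 414. 415. 417.]
193 [ -3.  -2.  -2.   9. 392. 399. 403. 406. 408. 409. 411.]
197 [  0.  -1.   2.   0. 386. 393. 399. 401. 403. 405. 407.]
201 [ -1.  -4.  -3.  -4. 380. 388. 391. 396. 398. 400. 401.]
205 [  0.  -4.  -3.  -2. 372. 383. 387. 391. 393. 395. 397.]
```

View pics/s2.png

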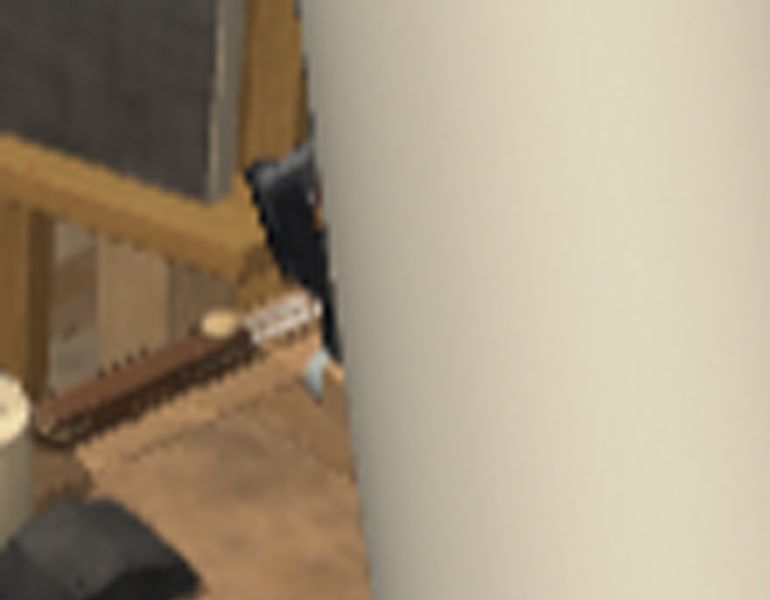

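Inconclusive: the arm hides the fingers. Closing to 0.2 here is a harmless test, because the fingers either stop on the 28 mm handle (0.33) or pass over it.

```bash
python3 -m pendant '{"claw":[0.2,0.2,0.2,0.2,0.2,0.2],"xyz":[[0,0,0],[0,0,0],[0,0,0],[0,0,0],[0,0,0],[0,0,0]],"yaw":[0,0,0,0,0,0]}'
```

```text
clock: 4.47
position: [645.1, -195.1, 28.9]
orientation: [-3.136, 0.193, 0.0]
wrist_force: [0.3, 0.4, -0.0]
grip_width: 0.2
gripper_force: 0.0
```

The fingers passed over the handle, so the real tips are well above where tcp_to_tips puts them. I'll calibrate by lowering gently until they touch the handle top (z = 28).

```bash
python3 -m pendant '{"claw":[0.2,0.2,0.2,0.2],"xyz":[[0,0,4],[0,0,4],[0,0,2],[0,0,0]],"yaw":[0,0,0,0]}' | egrep 'posi|force'; python3 -m pendant '{"claw":[0.2,0.2],"xyz":[[0,0,2],[0,0,0]],"yaw":[0,0]}'| egrep 'posi|force'; python3 - <<'E'
from h import *
c=cam('wrist');P=pts(c);z=P[...,2];v,u=np.mgrid[0:420,0:560]
m=(v>230)&(v<330)&(u>200)&(u<350)&(z>31)&(c['range_z']>0)
print(np.percentile(z[m],[0,.5,1,2,5]),v[m].min())
E
```

```text
position: [645.0, -195.0, 18.6]
wrist_force: [-0.1, 0.1, 0.3]
gripper_force: 0.0
position: [645.1, -195.0, 16.8]
wrist_force: [1.3, 0.2, 0.5]
gripper_force: 0.0
[35.62 37.31 37.91 39.05 41.5 ] 262
```

```bash
for i in 1; do python3 -m pendant '{"claw":[0.2,0.2,0.2],"xyz":[[0,0,2],[0,0,2],[0,0,0]],"yaw":[0,0,0]}' | egrep 'posi|wrist_force'; python3 -m pendant '{"claw":[0.2,0.2],"xyz":[[0,0,1.5],[0,0,0]],"yaw":[0,0]}'| egrep 'posi|wrist_force';python3 -m pendant '{"claw":[0.2,0.2],"xyz":[[0,0,1.5],[0,0,0]],"yaw":[0,0]}'| egrep 'posi|wrist_force'; done
```

```text
position: [645.0, -195.0, 12.6]
wrist_force: [-0.5, -0.5, -0.7]
position: [645.2, -195.1, 11.5]
wrist_force: [-0.3, 0.8, 2.1]
position: [645.3, -195.1, 11.4]
wrist_force: [-7.3, 2.8, 18.1]
```

Contact comes at TCP z = 11.4 with opening 0.2, so the tips are about 16.5 mm behind the TCP, not 19 mm ahead of it. I'll back off, open, and lower to TCP z = -8 so the tips end up about 10 mm above the gauge's underside.

```bash
python3 -m pendant '{"claw":[0.2,0.7,0.7,0.7,0.7,0.7],"xyz":[[0,0,-10],[0,0,0],[0,0,0],[0,0,0],[0,0,0],[0,0,0]],"yaw":[0,0,0,0,0,0]}' | egrep 'posi|wid|wrist_force'; python3 -m pendant '{"claw":[0.7,0.7,0.7],"xyz":[[0,1,10],[0,0,10],[0,0,0]],"yaw":[0,0,0]}'| egrep 'posi|wrist_force';python3 -m pendant '{"claw":[0.7,0.7],"xyz":[[0,0,8],[0,0,0]],"yaw":[0,0]}'| egrep 'posi|wrist_force'; python3 -m pendant '{"claw":[0,0,0,0,0,0,0],"xyz":[[0,0,0],[0,0,0],[0,0,0],[0,0,0],[0,0,0],[0,0,0],[0,0,0]],"yaw":[0,0,0,0,0,0,0]}'
```

```text
position: [645.1, -195.0, 19.7]
wrist_force: [1.0, -0.4, 0.9]
grip_width: 0.697
position: [644.3, -195.8, -1.6]
wrist_force: [-0.2, 1.3, -0.7]
position: [644.7, -195.9, -8.8]
wrist_force: [0.2, -0.8, 0.4]
clock: 8.4
position: [645.3, -196.2, -7.6]
orientation: [3.135, -0.193, 0.001]
wrist_force: [-0.8, -0.3, 5.9]
grip_width: 0.311
gripper_force: 60.2
```

Gripped. I'll lift, check the hold with the wrist camera, and work out the move to the left trough.

```bash
python3 -m pendant '{"claw":[0,0,0,0,0],"xyz":[[0,0,-20],[0,0,-40],[0,0,-40],[0,0,-20],[0,0,0]],"yaw":[0,0,0,0,0]}' >/dev/null;  python3 -m pendant '{"claw":[0,0,0,0,0,0,0,0,0,0],"xyz":[[0,0,0],[0,0,0],[0,0,0],[0,0,0],[0,0,0],[0,0,0],[0,0,0],[0,0,0],[0,0,0],[0,0,0]],"yaw":[-10.3,-10.3,-10.3,-10.3,-10.3,-10.3,-10.3,-10.3,-10.3,0]}';python3 - <<'E'
from h import *
go(474.1,116.6,112,86.13)
c=cam('wrist');cv2.imwrite('pics/w4.png',c['pixels']);np.savez('w4.npz',**c)
E
```

```text
clock: 10.28
position: [644.4, -195.8, 110.0]
orientation: [-2.303, -2.133, 0.002]
wrist_force: [0.5, -0.3, -1.2]
grip_width: 0.313
gripper_force: 59.4
t 10.28 p [ 644.4  -195.79  109.99] ang 85.60 tilt [ 0. -0.] F [ 0.47 -0.28 -1.25] w 0.313 g 59.4 q6 -0.33
-> tool shift [ 298.41 -193.76   -1.25] then yaw -0.5291353941345847
```

View pics/w4.png

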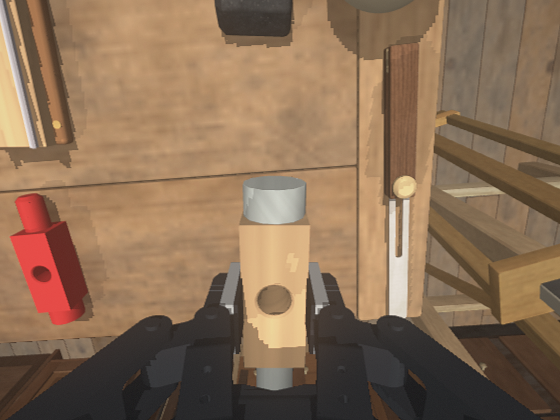

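The gauge is held squarely, with its eye at (274,298) and the no-go plug at the top of the image at (275,198). Measuring how it sits in the hand.

```bash
python3 - <<'E'
from h import *
c=dict(np.load('w4.npz'));P=pts(c);z=P[...,2]
print('top depth z',np.median(z[230:280,250:300]),z[345:358,255:295].mean())
h=np.median(z[230:280,250:300])
for n,p in(('eye',(274,298.5)),('end mid nogo',(275,218.5)),('end go',(274.5,365))): print(n,onplane(c,*p,h))
for r in (240,260,280): 
  print(onplane(c,241,r,h)[:2],onplane(c,309,r,h)[:2])
E
```

```text
top depth z 145.3819239870558 145.5843397326732
eye [ 644.78 -193.64  145.38]
end mid nogo [ 647.96 -157.68  145.38]
end go [ 642.31 -228.7   145.38]
[ 633.7  -165.73] [ 660.82 -167.82]
[ 632.75 -174.54] [ 660.43 -176.67]
[ 631.75 -183.72] [ 660.02 -185.89]
```

```bash
python3 -m pendant '{"claw":[0,0,0,0,0,0,0,0,0,0],"xyz":[[37,-24,0],[37,-24,0],[37,-24,0],[37,-24,0],[37,-24,0],[37,-24,0],[37,-24,0],[37.4,-25.7,0],[0,0,0],[0,0,0]],"yaw":[-0.5,0,0,0,0,0,0,0,0,0]}';python3 - <<'E'
from h import *
go(473.9,114.6,60,86.13)
c=cam('wrist');cv2.imwrite('pics/w5.png',c['pixels']);np.savez('w5.npz',**c)
E
```

```text
clock: 11.58
position: [472.1, 112.7, 111.7]
orientation: [2.297, 2.143, -0.0]
wrist_force: [-0.8, -0.3, -1.6]
grip_width: 0.315
gripper_force: 59.6
t 11.57 p [472.07 112.71 111.7 ] ang 86.03 tilt [-0. -0.] F [-0.77 -0.34 -1.65] w 0.315 g 59.6 q6 0.14
-> tool shift [ 2.02  1.7  51.7 ] then yaw -0.10394263329214937
```

View pics/w5.png

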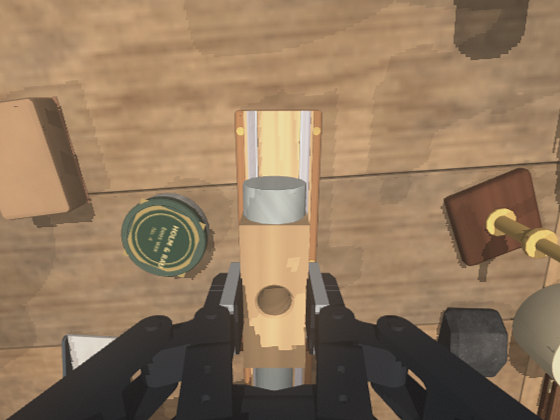

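The wrist view shows the left trough under the gauge: board edges at columns 236 and 322, rails at about 250 and 306, and the peg at upper right. I'll refine the trough's axis from it.

```bash
python3 - <<'E'
from h import *
c=dict(np.load('w5.npz'));im=c['pixels'].astype(int);P=pts(c)
J=np.array([468,26.8]);a=np.radians(86.13);yd=np.array([np.cos(a),np.sin(a)]);xd=np.array([yd[1],-yd[0]])
def jig(p): d=np.array(p[:2])-J; return np.array([d@xd,d@yd])
hsv=cv2.cvtColor(c['pixels'],cv2.COLOR_BGR2HSV)
for r in (125,145,165):
    s=(hsv[r,225:335,1]<60)&(hsv[r,225:335,2]>100); k=np.nonzero(s)[0]+225
    L=k[k<278];R=k[k>278]; print(r,L.min(),L.max(),R.min(),R.max(),'z',P[r,[L.min(),L.max(),278,R.min(),R.max()],2])
    print('  inner(z24)',jig(onplane(c,L.max()+.5,r,24)),jig(onplane(c,R.min()-.5,r,24)),'outer(z32)',jig(onplane(c,L.min()-.5,r,32)),jig(onplane(c,R.max()+.5,r,32)))
z=P[...,2];v,u=np.mgrid[0:420,0:560]
b=(hsv[...,0]>18)&(hsv[...,0]<35)&(hsv[...,1]>110)&(hsv[...,2]>110)&(u>470)&(v>190)&(v<270)
for lo,hi in((55,66),(92,104)):
    t=b&(z>lo)&(z<hi); q=P[t]; print(t.sum(),q.mean(0) if t.any() else '',q.min(0) if t.any() else '',q.max(0) if t.any() else '')
print('end of board',jig(onplane(c,278,110,20)))
h=np.median(z[230:280,250:300]);print(h,jig(onplane(c,274.5,298.5,h)),jig(onplane(c,274.5,218.5,h)))
E
```

```text
125 247 256 300 309 z [31.76 23.83 23.81 27.86 30.23]
  inner(z24) [-13.73 151.22] [ 16.94 151.15] outer(z32) [-20.24 151.8 ] [ 23.24 151.7 ]
145 247 257 300 309 z [31.98 23.93 23.99 27.2  23.99]
  inner(z24) [-13.27 137.11] [ 17.25 137.04] outer(z32) [-20.62 138.15] [ 23.67 138.04]
165 248 257 299 308 z [31.39 22.7  23.79 28.03 30.55]
  inner(z24) [-13.53 122.47] [ 16.83 122.4 ] outer(z32) [-20.3  123.98] [ 23.4  123.87]
489 [651.24  91.27  60.21] [642.63  78.3   55.96] [664.49  99.77  65.9 ]
0   
end of board [  1.64 161.32]
147.14985865785513 [-1.39 88.25] [ -1.33 124.35]
```

In the wrist camera's own frame the gauge has to shift about 3 mm in jig x. I'll move +3, +3, lower until the underside is about 2 mm above the floor, and check.

```bash
python3 -m pendant '{"claw":[0,0,0,0,0,0],"xyz":[[3,3,20],[0,0,30],[0,0,30],[0,0,8],[0,0,0],[0,0,0]],"yaw":[0,0,0,0,0,0]}'| egrep 'posi|wrist_force';python3 - <<'E'
from h import *
c=cam('wrist');np.savez('w6.npz',**c);P=pts(c);z=P[...,2]
J=np.array([469.6,27.9]);a=np.radians(86.13);yd=np.array([np.cos(a),np.sin(a)]);xd=np.array([yd[1],-yd[0]])
jig=lambda p: np.array([(np.array(p[:2])-J)@xd,(np.array(p[:2])-J)@yd])
hsv=cv2.cvtColor(c['pixels'],cv2.COLOR_BGR2HSV)
h=np.median(z[230:280,250:300]);print(h,jig(onplane(c,274.5,298.5,h)),jig(onplane(c,274.5,218.5,h)))
for r in (110,130,150):
    s=(hsv[r,200:360,1]<60)&(hsv[r,200:360,2]>100); k=np.nonzero(s)[0]+200
    L=k[k<278];R=k[k>278]
    if len(L) and len(R): print(r,L.min(),L.max(),R.min(),R.max(),jig(onplane(c,L.max()+.5,r,24)),jig(onplane(c,R.min()-.5,r,24)),jig(onplane(c,L.min()-.5,r,32)),jig(onplane(c,R.max()+.5,r,32)))
st()
E
```

```text
position: [476.0, 115.5, 25.0]
wrist_force: [0.2, 0.2, -0.8]
60.40632989579744 [ 0.73 90.05] [  0.74 126.16]
130 223 239 306 321 [-15.36 156.89] [ 15.34 156.87] [-22.09 157.57] [ 21.65 157.53]
150 224 239 306 321 [-15.67 147.65] [ 15.61 147.62] [-22.07 148.79] [ 22.04 148.75]
t 12.43 p [475.91 115.59  24.99] ang 86.13 tilt [0. 0.] F [ 0.12  0.05 -2.15] w 0.316 g 59.6 q6 0.15
```

Trough centre is at 0.0 and the gauge at +0.7, so I'll correct that, lower and release.

```bash
python3 -m pendant '{"claw":[0,0,0,0,0],"xyz":[[0,-0.7,0],[0,0,3],[0,0,3],[0,0,1.5],[0,0,0]],"yaw":[0,0,0,0,0]}'| egrep 'posi|wrist_force'; python3 -m pendant '{"claw":[0.5,0.5,0.5,0.5,0.5,0.5],"xyz":[[0,0,0],[0,0,0],[0,0,0],[0,0,-20],[0,0,-40],[0,0,0]],"yaw":[0,0,0,0,0,0]}';python3 - <<'E'
from h import *
c=cam('wrist');P=pts(c);z=P[...,2];cv2.imwrite('pics/w7.png',c['pixels'])
J=np.array([469.6,27.9]);a=np.radians(86.13);yd=np.array([np.cos(a),np.sin(a)]);xd=np.array([yd[1],-yd[0]])
jig=lambda p: np.array([(np.array(p[:2])-J)@xd,(np.array(p[:2])-J)@yd])
m=(z>47)&(z<57);v,u=np.mgrid[0:420,0:560];m&=(u>200)&(u<350)&(v>130)
q=np.array([jig(p) for p in P[m]],np.float32);print(len(q),np.median(z[m]),cv2.minAreaRect(q),np.percentile(q,[1,50,99],axis=0))
m=(z>30)&(z<44)&(u>200)&(u<350);q=np.array([jig(p) for p in P[m]]);q=q[abs(q[:,0])<13];print(len(q),np.percentile(q,[1,50,99],axis=0))
E
```

```text
position: [474.5, 115.7, 16.4]
wrist_force: [-1.1, -1.1, 1.1]
clock: 13.8
position: [476.0, 115.9, 79.0]
orientation: [2.293, 2.144, 0.006]
wrist_force: [-0.4, -0.1, 0.1]
grip_width: 0.499
gripper_force: 0.0
6465 51.62417452086475 ((-0.03212165832519531, 76.4630126953125), (123.04117584228516, 60.308719635009766), 89.69828796386719) [[-25.86  15.56]
 [ -1.03  91.21]
 [ 25.35 137.02]]
765 [[-12.77   5.92]
 [  0.25  81.45]
 [ 12.58 137.88]]
```

The gauge is seated (handle top at 51.6, no-go face at about y = 138). Closing the fingers and going behind the far end.

```bash
python3 -m pendant '{"claw":[0,0,0,0,0,0,0,0],"xyz":[[30,0,0],[40,-0.3,0],[0,0,0],[0,0,20],[0,0,20],[0,0,15],[0,0,8],[0,0,0]],"yaw":[0,0,0,0,0,0,0,0]}';python3 - <<'E'
from h import *
o,R=st()
J=np.array([469.6,27.9]);a=np.radians(86.13);yd=np.array([np.cos(a),np.sin(a)]);xd=np.array([yd[1],-yd[0]])
d=o['position'][:2]-J;print('jig',d@xd,d@yd)
c=cam('wrist');P=pts(c);z=P[...,2];v,u=np.mgrid[0:420,0:560]
m=(v<330)&(u>230)&(u<320)&(z>26)&(c['range_z']>0);q=P[m]-[*J,0];y=q[:,:2]@yd
print('tips',np.percentile(q[:,2],[0,1,3,10]),v[m].min())
E
```

```text
clock: 14.85
position: [478.7, 185.4, 13.1]
orientation: [-2.295, -2.145, 0.001]
wrist_force: [-0.4, 0.5, 0.5]
grip_width: -0.002
gripper_force: 0.0
t 14.85 p [478.72 185.35  13.06] ang 86.14 tilt [-0. -0.] F [-0.43  0.53  0.45] w -0.002 g 0.0 q6 0.29
jig -1.5238489773220365 157.70967099254946
tips [26.03 27.12 28.24 30.62] 262
```

```bash
python3 -m pendant '{"claw":[0,0,0,0,0,0,0,0,0,0],"xyz":[[-6,0.8,0],[-5,0,0],[-5,0,0],[-5,0,0],[-5,0,0],[-4,0,0],[-4,0,0],[-4,0,0],[-2,0,0],[0,0,0]],"yaw":[0,0,0,0,0,0,0,0,0,0]}'| egrep 'clock|posi|wrist_force'; for i in 1 ; do python3 -m pendant '{"claw":[0,0,0],"xyz":[[-2,0,0],[-1,0,0],[0,0,0]],"yaw":[0,0,0]}'| egrep 'posi|wrist_force';done;  python3 -m pendant '{"claw":[0,0,0],"xyz":[[-1,0,0],[0,0,0],[0,0,0]],"yaw":[0,0,0]}'| egrep 'posi|wrist_force'
```

```text
clock: 16.15
position: [476.9, 145.4, 13.3]
wrist_force: [-0.1, -0.4, 0.6]
position: [476.7, 142.5, 13.4]
wrist_force: [0.4, -0.4, 0.4]
position: [476.7, 141.6, 13.4]
wrist_force: [0.4, 0.9, -0.3]
```

```bash
for i in 1; do python3 -m pendant '{"claw":[0,0,0],"xyz":[[-1,0,0],[0,0,0],[0,0,0]],"yaw":[0,0,0]}'| egrep 'posi|wrist_force';python3 -m pendant '{"claw":[0,0,0],"xyz":[[-0.7,0,0],[0,0,0],[0,0,0]],"yaw":[0,0,0]}'| egrep 'posi|wrist_force'; done; python3 - <<'E'
from h import *
o,R=st()
J=np.array([469.6,27.9]);a=np.radians(86.13);yd=np.array([np.cos(a),np.sin(a)]);xd=np.array([yd[1],-yd[0]])
d=o['position'][:2]-J;print('jig',d@xd,d@yd)
c=cam('wrist');np.savez('w8.npz',**c);cv2.imwrite('pics/w8.png',c['pixels'])
c=cam('top');P=pts(c);z=P[...,2];q=P-[*J,0];x=q[...,:2]@xd;y=q[...,:2]@yd
m=(abs(x)<12)&(y>-30)&(y<170)&(c['range_z']>0)
for k in range(-20,150,5):
    t=m&(y>=k)&(y<k+5)
    print(k,np.median(z[t]).round(1) if t.any() else None,end=' ')
E
```

```text
position: [476.7, 140.6, 13.4]
wrist_force: [0.2, 0.3, 0.5]
position: [476.6, 139.9, 13.4]
wrist_force: [1.0, 0.7, 0.8]
t 17.65 p [476.61 139.89  13.42] ang 86.15 tilt [ 0. -0.] F [0.99 0.66 0.84] w -0.000 g 0.0 q6 0.20
jig -0.5662042768913184 112.20877243467804
-20 24.5 -15 58.1 -10 59.4 -5 59.4 0 59.1 5 58.9 10 58.7 15 50.8 20 52.0 25 358.5 30 378.4 35 390.7 40 414.5 45 416.9 50 415.1 55 414.0 60 401.2 65 401.9 70 402.3 75 402.1 80 402.3 85 402.8 90 402.5 95 402.7 100 403.1 105 402.7 110 402.7 115 402.4 120 402.6 125 402.8 130 401.9 135 402.7 140 402.1 145 401.9
```

The handle is already almost at the block. A few more small pushes until the force rises.

```bash
A='egrep wrist_force|posi'; python3 -m pendant '{"claw":[0,0,0],"xyz":[[-0.7,0,0],[0,0,0],[0,0,0]],"yaw":[0,0,0]}'| egrep 'posi|wrist_force';python3 -m pendant '{"claw":[0,0,0],"xyz":[[-0.7,0,0],[0,0,0],[0,0,0]],"yaw":[0,0,0]}'| egrep 'posi|wrist_force'
```

```text
position: [476.6, 139.2, 13.4]
wrist_force: [-0.7, 0.1, 0.2]
position: [476.5, 138.5, 13.4]
wrist_force: [-0.6, -0.2, 0.7]
```

```bash
python3 - <<'E'
from h import *
J=np.array([469.6,27.9]);a=np.radians(86.13);yd=np.array([np.cos(a),np.sin(a)]);xd=np.array([yd[1],-yd[0]])
c=cam('top');P=pts(c);z=P[...,2];q=P-[*J,0];x=q[...,:2]@xd;y=q[...,:2]@yd
for k in range(-18,30,2):
    t=(abs(x)<10)&(y>=k)&(y<k+2)&(z<70)
    print(k,np.median(z[t]).round(1) if t.any() else None,end=' ')
E
```

```text
-18 23.1 -16 58.4 -14 59.2 -12 59.5 -10 59.1 -8 59.4 -6 60.8 -4 58.2 -2 59.8 0 60.4 2 58.8 4 58.6 6 58.6 8 58.1 10 60.3 12 59.8 14 54.8 16 52.3 18 50.8 20 49.7 22 50.8 24 51.6 26 52.3 28 50.9
```

```bash
python3 -m pendant '{"claw":[0,0,0],"xyz":[[-0.7,0,0],[0,0,0],[0,0,0]],"yaw":[0,0,0]}'| egrep 'posi|wrist_force';python3 -m pendant '{"claw":[0,0,0],"xyz":[[-0.5,0,0],[0,0,0],[0,0,0]],"yaw":[0,0,0]}'| egrep 'posi|wrist_force'
```

```text
position: [476.5, 137.8, 13.4]
wrist_force: [0.4, 1.0, -1.0]
position: [476.5, 137.7, 13.5]
wrist_force: [0.4, 5.8, -0.4]
```

The go plug is home: at TCP y = 137.7 the force stepped to 5.8 N, with the handle against the block. Retreating and regripping over the eye.

```bash
python3 -m pendant '{"claw":[0,0,0,0.6,0.6,0.6,0.6,0.6,0.6],"xyz":[[5,0,0],[5,0,0],[0,0,-25],[0,0,-25],[-30,-0.3,0],[-40,0,0],[0,0,0],[0,0,0],[0,0,0]],"yaw":[0,0,0,0,0,0,0,0,0]}'| egrep 'clock|wid|posi|wrist_force';python3 - <<'E'
from h import *
J=np.array([469.6,26.9]);a=np.radians(86.13);yd=np.array([np.cos(a),np.sin(a)]);xd=np.array([yd[1],-yd[0]])
o,R=st();d=o['position'][:2]-J;print('tcp jig',d@xd,d@yd)
c=cam('wrist');np.savez('w9.npz',**c);cv2.imwrite('pics/w9.png',c['pixels'])
P=pts(c);z=P[...,2];q=P-[*J,0];x=q[...,:2]@xd;y=q[...,:2]@yd
m=(abs(x)<25)&(y>17)&(y<95)&(abs(z-52)<4)&(c['range_z']>0)
Q=np.stack([x[m],y[m]],1).astype(np.float32);print('handle',cv2.minAreaRect(Q),np.percentile(Q,[2,98],axis=0))
m=(abs(x)<25)&(y>80)&(z>40)&(z<54)&(y<115);Q=np.stack([x[m],y[m]],1);print(np.percentile(Q,[1,50,99],axis=0))
hsv=cv2.cvtColor(c['pixels'],cv2.COLOR_BGR2HSV)
e=(hsv[...,2]<110)&(abs(x)<15)&(y>38)&(y<64)
e2=np.argwhere(e);print('eye px',len(e2),e2.mean(0)[::-1] if len(e2) else '', [np.array([(onplane(c,*e2.mean(0)[::-1],52)[:2]-J)@w for w in(xd,yd)])] if len(e2) else '')
E
```

```text
clock: 20.42
position: [472.2, 78.2, 63.4]
wrist_force: [0.0, 0.1, 0.1]
grip_width: 0.598
t 20.43 p [472.15  78.2   63.37] ang 86.20 tilt [ 0. -0.] F [0.03 0.07 0.1 ] w 0.598 g 0.0 q6 0.07
tcp jig -0.9173657540825962 51.352182658239805
handle ((0.020603179931640625, 56.0013427734375), (77.99744415283203, 49.948387145996094), 89.98645782470703) [[-15.31  17.29]
 [ 12.41  92.87]]
[[-14.64  80.1 ]
 [ -1.26  90.68]
 [ 11.99 101.32]]
eye px 3557 [274.89 399.9 ] [array([ -0.02, -53.77])]
```

The no-go face is at about y = 100-101, as expected when home. Lowering, gripping and drawing it out.

```bash
python3 -m pendant '{"claw":[0.6,0.6,0.6,0.6,0,0,0,0,0,0],"xyz":[[0,0,20],[0,0,20],[0,0,7],[0,0,0],[0,0,0],[0,0,0],[0,0,0],[0,0,0],[0,0,0],[0,0,0]],"yaw":[0,0,0,0,0,0,0,0,0,0]}'| egrep 'clock|wid|posi|force'; python3 -m pendant '{"claw":[0,0,0,0,0,0],"xyz":[[3,0,0],[8,0,0],[10,0,0],[10,0,0],[8,0,0],[0,0,0]],"yaw":[0,0,0,0,0,0]}'| egrep 'clock|wid|posi|force'
```

```text
clock: 21.72
position: [472.7, 77.6, 17.4]
wrist_force: [-0.7, 0.4, 6.7]
grip_width: 0.315
gripper_force: 60.1
clock: 22.48
position: [475.5, 117.0, 17.4]
wrist_force: [-0.1, 3.3, 5.0]
grip_width: 0.31
gripper_force: 59.9
```

```bash
python3 -m pendant '{"claw":[0,0,0,0,0,0,0,0,0,0],"xyz":[[0,0,-10],[0,0,-30],[0,0,-30],[-28,0,0],[-35,0,0],[-35,0,0],[-35,0,0],[-33.5,0,0],[0,0,0],[0,0,0]],"yaw":[0,0,0,0,0,0,0,0,0,0]}'| egrep 'clock|wid|posi|force';python3 - <<'E'
from h import *
J=np.array([469.6,26.9]);a=np.radians(86.13);yd=np.array([np.cos(a),np.sin(a)]);xd=np.array([yd[1],-yd[0]])
o,R=st();d=o['position'][:2]-J;print('tcp jig',d@xd,d@yd)
c=cam('wrist');np.savez('w10.npz',**c);cv2.imwrite('pics/w10.png',c['pixels'])
P=pts(c);z=P[...,2];h=np.median(z[230:280,250:300]);print('top',h)
jig=lambda p: np.array([(p[:2]-J)@xd,(p[:2]-J)@yd])
hsv=cv2.cvtColor(c['pixels'],cv2.COLOR_BGR2HSV)
e=hsv[270:330,250:300,2]<125;k=np.argwhere(e);print('eye px',len(k),k.mean(0)[::-1]+[250,270],jig(onplane(c,*(k.mean(0)[::-1]+[250,270]),h)))
q=P-[*J,0];x=q[...,:2]@xd;y=q[...,:2]@yd
m=(abs(z-60)<3)&(abs(x)<40)&(abs(y)<25);Q=np.stack([x[m],y[m]],1).astype(np.float32);print('block',cv2.minAreaRect(Q),np.percentile(Q,[1,99],axis=0))
E
```

```text
clock: 23.72
position: [463.6, -49.6, 86.9]
wrist_force: [0.1, -0.9, -1.8]
grip_width: 0.314
gripper_force: 59.4
t 23.73 p [463.57 -49.63  86.87] ang 86.12 tilt [0. 0.] F [ 0.07 -0.9  -1.76] w 0.314 g 59.4 q6 -0.20
tcp jig -0.8504497279371299 -76.76501874967695
top 121.29500795965119
eye px 78 [264.72 291.68] [ -4.67 -71.81]
block ((-0.3346576690673828, 0.9379110336303711), (31.749853134155273, 60.41908645629883), 89.91902923583984) [[-29.76 -14.66]
 [ 29.04  16.72]]
```

```bash
python3 - <<'E'
from h import *
J=np.array([469.6,26.9]);a=np.radians(86.13);yd=np.array([np.cos(a),np.sin(a)]);xd=np.array([yd[1],-yd[0]])
c=dict(np.load('w10.npz'));P=pts(c);z=P[...,2];q=P-[*J,0];x=q[...,:2]@xd;y=q[...,:2]@yd
v,u=np.mgrid[0:420,0:560]
for r in(235,250,265):
    k=np.nonzero((abs(z[r]-121.3)<4)&(u[r]>230)&(u[r]<320))[0]; print(r,k.min(),k.max(),x[r,k.min()],x[r,k.max()],y[r,k[len(k)//2]])
k=np.nonzero((abs(z[:,275]-121.3)<4)&(v[:,275]<390))[0];print('col275',k.min(),k.max(),y[k.min(),275],y[k.max(),275], c['pixels'][280:320:4,275].tolist())
m=(u>230)&(u<320)&(v<215)&(z>95)&(z<125);print('plug',np.percentile(np.stack([x[m],y[m],z[m]],1),[1,50,99],axis=0))
for r in (245,260,275): # steel rails etc -y side hidden
    pass
E
```

```text
235 239 308 -14.896038526904276 12.882161543198933 -45.70086618061516
250 240 307 -14.472852165696045 12.809228850073128 -52.855308371893855
265 240 307 -14.766634948115856 12.810483339837852 -58.885947695610035
col275 185 373 -26.052512742379022 -118.91029182840394 [[145, 196, 232], [65, 85, 106], [90, 121, 150], [93, 123, 153], [92, 123, 152], [91, 120, 149], [96, 128, 158], [94, 126, 158], [112, 152, 191], [155, 211, 238]]
plug [[-13.73 -39.8   97.23]
 [ -0.7  -29.87 117.38]
 [ 12.23 -26.05 121.38]]
```

Clearance to the block is about 11 mm and the lateral correction is +0.6. Lowering and releasing.

```bash
python3 -m pendant '{"claw":[0,0,0,0,0,0,0],"xyz":[[0,0.6,15],[0,0,25],[0,0,18],[0,0,5],[0,0,3],[0,0,2],[0,0,0]],"yaw":[0,0,0,0,0,0,0]}'| egrep 'clock|posi|wrist_force'; python3 -m pendant '{"claw":[0.5,0.5,0.5,0.5,0.5,0.5,0.5],"xyz":[[0,0,0],[0,0,0],[0,0,0],[0,0,-20],[0,0,-30],[0,0,0],[0,0,0]],"yaw":[0,0,0,0,0,0,0]}'| egrep 'clock|posi|wrist_force';python3 - <<'E'
from h import *
J=np.array([469.6,26.9]);a=np.radians(86.13);yd=np.array([np.cos(a),np.sin(a)]);xd=np.array([yd[1],-yd[0]])
o,R=st();d=o['position'][:2]-J;print('tcp jig',d@xd,d@yd)
c=cam('wrist');np.savez('w11.npz',**c);cv2.imwrite('pics/w11.png',c['pixels'])
P=pts(c);z=P[...,2];q=P-[*J,0];x=q[...,:2]@xd;y=q[...,:2]@yd
m=(abs(x)<20)&(y<-42)&(y>-106)&(abs(z-52)<4)&(c['range_z']>0);Q=np.stack([x[m],y[m]],1).astype(np.float32);print('handle',np.median(z[m]),cv2.minAreaRect(Q))
m=(abs(x)<20)&(y<-18)&(y>-45)&(z>40)&(z<54);Q=np.stack([x[m],y[m]],1);print('nogo',np.percentile(Q,[2,50,98],axis=0))
E
```

```text
clock: 24.65
position: [464.3, -49.8, 18.7]
wrist_force: [0.2, 1.2, -1.5]
clock: 25.52
position: [463.9, -49.7, 68.0]
wrist_force: [0.7, -0.2, 0.5]
t 25.52 p [463.93 -49.73  67.99] ang 86.15 tilt [ 0. -0.] F [ 0.65 -0.24  0.48] w 0.501 g 0.0 q6 -0.21
tcp jig -0.4831807743359731 -76.83687232676829
handle 51.74925116018199 ((-0.1333484649658203, -73.97813415527344), (28.024717330932617, 63.96495819091797), 0.06687992811203003)
nogo [[-13.09 -44.54]
 [ -0.24 -35.54]
 [ 12.72 -26.33]]
```

Seated squarely. Closing the fingers, moving behind the go tip and approaching.

```bash
python3 -m pendant '{"claw":[0,0,0,0,0,0,0,0,0],"xyz":[[-38,0,0],[-40,0,0],[0,0,0],[0,0,20],[0,0,20],[0,0,10],[0,0,5],[0,0,0],[0,0,0]],"yaw":[0,0,0,0,0,0,0,0,0]}'| egrep 'clock|wid|posi|wrist_force'; python3 -m pendant '{"claw":[0,0,0,0,0],"xyz":[[4,0,0],[4,0,0],[3,0,0],[3,0,0],[0,0,0]],"yaw":[0,0,0,0,0]}'| egrep 'clock|posi|wrist_force'; python3 - <<'E'
from h import *
J=np.array([469.6,26.9]);a=np.radians(86.13);yd=np.array([np.cos(a),np.sin(a)]);xd=np.array([yd[1],-yd[0]])
o,R=st();d=o['position'][:2]-J;print('tcp jig',d@xd,d@yd)
c=cam('wrist');np.savez('w12.npz',**c)
P=pts(c);z=P[...,2];q=P-[*J,0];x=q[...,:2]@xd;y=q[...,:2]@yd
m=(abs(x)<20)&(y<-18)&(y>-45)&(z>40)&(z<54);Q=np.stack([x[m],y[m]],1);print('nogo',np.percentile(Q,[2,50,98],axis=0))
E
```

```text
clock: 26.7
position: [459.2, -127.7, 13.9]
wrist_force: [0.5, -0.8, 0.6]
grip_width: 0.002
clock: 27.32
position: [459.8, -113.3, 13.4]
wrist_force: [-0.5, 0.4, 0.1]
t 27.32 p [ 459.82 -113.31   13.36] ang 86.16 tilt [ 0. -0.] F [-0.53  0.44  0.09] w 0.005 g 0.0 q6 -0.34
tcp jig -0.2947687229429241 -140.54641408633321
nogo [[-13.55 -44.6 ]
 [ -0.19 -36.57]
 [ 13.22 -27.86]]
```

```bash
python3 - <<'E'
from h import *
J=np.array([469.6,26.9]);a=np.radians(86.13);yd=np.array([np.cos(a),np.sin(a)]);xd=np.array([yd[1],-yd[0]])
for c in (dict(np.load('w12.npz')),cam('top')):
    P=pts(c);z=P[...,2];q=P-[*J,0];x=q[...,:2]@xd;y=q[...,:2]@yd
    for k in range(-150,0,4):
        t=(abs(x)<5)&(y>=k)&(y<k+4)&(z<65)
        print(k,np.median(z[t]).round(0) if t.any() else None,t.sum(),end=' | ')
    print()
p=c
cv2.imwrite('pics/w12.png',dict(np.load('w12.npz'))['pixels'])
E
```

```text
-150 None 0 | -146 None 0 | -142 None 0 | -138 None 0 | -134 None 0 | -130 55.0 754 | -126 46.0 193 | -122 47.0 201 | -118 47.0 222 | -114 47.0 212 | -110 47.0 226 | -106 47.0 220 | -102 52.0 153 | -98 52.0 260 | -94 52.0 271 | -90 52.0 283 | -86 52.0 301 | -82 52.0 304 | -78 52.0 317 | -74 42.0 478 | -70 24.0 218 | -66 24.0 232 | -62 24.0 263 | -58 52.0 388 | -54 52.0 374 | -50 52.0 393 | -46 52.0 398 | -42 52.0 418 | -38 52.0 440 | -34 52.0 432 | -30 51.0 211 | -26 None 0 | -22 None 0 | -18 None 0 | -14 None 0 | -10 None 0 | -6 None 0 | -2 None 0 | 
-150 None 0 | -146 None 0 | -142 None 0 | -138 None 0 | -134 None 0 | -130 None 0 | -126 None 0 | -122 None 0 | -118 45.0 1 | -114 46.0 2 | -110 46.0 8 | -106 46.0 9 | -102 50.0 6 | -98 51.0 7 | -94 52.0 8 | -90 51.0 6 | -86 None 0 | -82 None 0 | -78 None 0 | -74 None 0 | -70 None 0 | -66 None 0 | -62 None 0 | -58 None 0 | -54 51.0 4 | -50 51.0 8 | -46 52.0 7 | -42 52.0 9 | -38 52.0 9 | -34 51.0 8 | -30 48.0 8 | -26 49.0 7 | -22 49.0 9 | -18 58.0 7 | -14 59.0 10 | -10 59.0 10 | -6 59.0 7 | -2 58.0 7 |
```

View pics/w12.png

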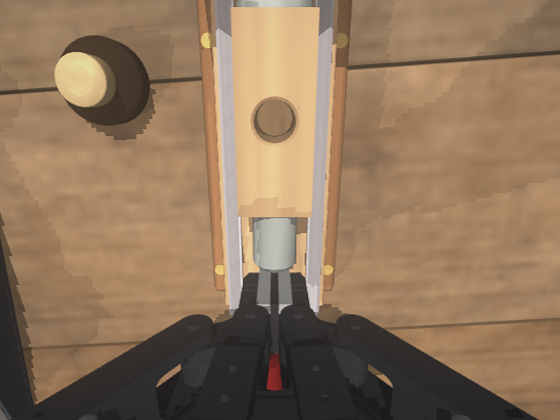

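The fingers are centred behind the go tip at (275,270). The handle's eye (275,120) puts the no-go face about 2 mm from the block. Approaching in small steps.

```bash
python3 -m pendant '{"claw":[0,0,0],"xyz":[[0.7,0,0],[0,0,0],[0,0,0]],"yaw":[0,0,0]}'| egrep 'posi|wrist_force';python3 -m pendant '{"claw":[0,0],"xyz":[[0.5,0,0],[0,0,0]],"yaw":[0,0]}'| egrep 'posi|wrist_force'
```

```text
position: [459.9, -112.9, 13.4]
wrist_force: [-0.6, 1.0, -0.4]
position: [459.9, -112.4, 13.4]
wrist_force: [0.3, 0.0, -0.7]
```

```bash
python3 -m pendant '{"claw":[0,0],"xyz":[[0.4,0,0],[0,0,0]],"yaw":[0,0]}'| egrep 'posi|wrist_force'
```

```text
position: [460.0, -112.0, 13.4]
wrist_force: [-0.4, 0.3, -0.9]
```

```bash
python3 -m pendant '{"claw":[0,0],"xyz":[[0.4,0,0],[0,0,0]],"yaw":[0,0]}'| egrep 'posi|wrist_force'; python3 -m pendant '{"claw":[0,0],"xyz":[[0.4,0,0],[0,0,0]],"yaw":[0,0]}'| egrep 'posi|wrist_force'
```

```text
position: [460.0, -111.7, 13.4]
wrist_force: [0.7, -0.4, -0.1]
position: [460.1, -111.6, 13.5]
wrist_force: [-0.3, -5.2, -0.2]
```

It is refused at 5.2 N, with the face exactly at the block. Holding.

```bash
python3 -m pendant '{"claw":[0,0,0,0],"xyz":[[0,0,0],[0,0,0],[0,0,0],[0,0,0]],"yaw":[0,0,0,0]}'| egrep 'clock|posi|wrist_force';python3 -m pendant '{"claw":[0,0,0,0],"xyz":[[0,0,0],[0,0,0],[0,0,0],[0,0,0]],"yaw":[0,0,0,0]}'| egrep 'clock|posi|wrist_force'
```

```text
clock: 29.3
position: [460.1, -111.6, 13.5]
wrist_force: [-0.7, -5.8, -0.4]
clock: 29.8
position: [460.0, -111.6, 13.5]
wrist_force: [-1.4, -5.6, -0.5]
```

Held about 5.6 N for over a second. Retreating, then regripping at the eye.

```bash
python3 -m pendant '{"claw":[0,0,0,0.6,0.6,0.6,0.6,0.6,0.6],"xyz":[[-4,0,0],[-4,0,0],[0,0,-25],[0,0,-25],[40,0,0],[42,0,0],[0,0,0],[0,0,0],[0,0,0]],"yaw":[0,0,0,0,0,0,0,0,0]}'| egrep 'clock|wid|posi|wrist_force'; python3 -m pendant '{"claw":[0.6,0.6,0.6,0.6,0,0,0,0,0,0],"xyz":[[0,0,20],[0,0,20],[0,0,7],[0,0,0],[0,0,0],[0,0,0],[0,0,0],[0,0,0],[0,0,0],[0,0,0]],"yaw":[0,0,0,0,0,0,0,0,0,0]}'| egrep 'clock|wid|posi|force';python3 -m pendant '{"claw":[0,0,0,0,0,0,0],"xyz":[[-3,0,0],[-2,0,-5],[0,0,-25],[0,0,-35],[0,0,-40],[0,0,-20],[0,0,0]],"yaw":[0,0,0,0,0,0,0]}'| egrep 'clock|wid|posi|force'
python3 - <<'E'
from h import *
o,R=st()
c=cam('wrist');np.savez('w13.npz',**c);cv2.imwrite('pics/w13.png',c['pixels'])
P=pts(c);z=P[...,2];h=np.median(z[230:260,250:300]);print('top',h)
v,u=np.mgrid[0:420,0:560]; yd=R[:,0];xd=R[:,1]
hsv=cv2.cvtColor(c['pixels'],cv2.COLOR_BGR2HSV)
for r in(240,260):
    k=np.nonzero((abs(z[r]-h)<4)&(u[r]>230)&(u[r]<320))[0]; print('lat',(P[r,k.min()]-o['position'])@xd,(P[r,k.max()]-o['position'])@xd)
# eye: enclosed dark blob within handle
e=((hsv[...,2]<185)&(u>255)&(u<295)&(v>260)&(v<340)).astype(np.uint8)
n,l,s,ce=cv2.connectedComponentsWithStats(e)
for i in range(1,n):
    if s[i,4]>100: print(s[i],ce[i],(onplane(c,*ce[i],h)-o['position'])@R)
k=np.nonzero((abs(z[:,275]-h)<4)&(abs(v[:,275]-250)<150))[0];print('fore',(P[k.min(),275]-o['position'])@yd)
E
```

```text
clock: 30.92
position: [465.0, -38.2, 63.4]
wrist_force: [-0.8, -0.2, 0.0]
grip_width: 0.606
clock: 32.17
position: [465.6, -37.6, 17.4]
wrist_force: [-1.6, 0.4, 7.1]
grip_width: 0.313
gripper_force: 60.2
clock: 33.05
position: [465.3, -42.6, 142.9]
wrist_force: [0.6, 0.0, -2.8]
grip_width: 0.313
gripper_force: 59.4
t 33.05 p [465.28 -42.62 142.86] ang 86.15 tilt [-0.  0.] F [ 0.58  0.04 -2.82] w 0.313 g 59.4 q6 -0.19
top 177.27843283594626
lat -14.057847865570304 13.739664831163331
lat -13.884102174830653 13.711286680502344
[257 284  35  30 841] [273.95 298.05] [  1.83   0.1  -34.42]
fore 49.904049396468196
```

The eye sits at tool (+1.8, +0.1) from the TCP. Turning to 40 degrees, away from the jar, and hovering short of the peg so the wrist camera can see it.

```bash
python3 -m pendant '{"claw":[0,0,0,0,0,0],"xyz":[[0,0,0],[0,0,0],[0,0,0],[0,0,0],[0,0,0],[0,0,0]],"yaw":[9.2,9.2,9.2,9.2,9.2,0]}'|grep posi; python3 - <<'E'
from h import *
go(594,39,143,40.2)
E
```

```text
position: [464.1, -42.3, 140.2]
t 33.85 p [464.14 -42.29 140.21] ang 40.19 tilt [-0. -0.] F [-0.29 -0.6  -1.23] w 0.310 g 59.3 q6 0.61
-> tool shift [151.66  21.71  -2.99] then yaw -0.0071184558316019775
```

```bash
python3 -m pendant '{"claw":[0,0,0,0,0,0,0],"xyz":[[30,4,0],[30,4,0],[30,5,0],[30,5,-3],[31,4,0],[0,0,0],[0,0,0]],"yaw":[0,0,0,0,0,0,0]}'|grep posi; cat > peg.py <<'E'
from h import *
o,R=st()
c=cam('wrist');cv2.imwrite('pics/peg_%d.png'%(o['clock']*100),c['pixels'])
P=pts(c);z=P[...,2];T=(P-o['position'])@R
hsv=cv2.cvtColor(c['pixels'],cv2.COLOR_BGR2HSV)
b=(hsv[...,0]>18)&(hsv[...,0]<35)&(hsv[...,1]>110)&(hsv[...,2]>100)&(np.hypot(P[...,0]-651,P[...,1]-88)<25)
for lo,hi in((57,64),(70,80),(80,90),(90,97),(97,104)):
    t=b&(z>lo)&(z<hi)
    if t.sum()>3: print(lo,t.sum(),'world',P[t].mean(0),'tool mid',(np.percentile(T[t],2,axis=0)+np.percentile(T[t],98,axis=0))/2,'ext',np.ptp(T[t],axis=0))
h=np.median(z[230:260,250:300]);v,u=np.mgrid[0:420,0:560]
e=((hsv[...,2]<185)&(u>255)&(u<295)&(v>260)&(v<340)).astype(np.uint8)
n,l,s,ce=cv2.connectedComponentsWithStats(e);i=1+np.argmax(s[1:,4])
print('eye',h,s[i],(onplane(c,*ce[i],h)-o['position'])@R)
m=b&(z>57)&(z<64)
if m.sum()>20:
    k=T[m][:,:2].astype(np.float32);print('shoulder circle',cv2.minEnclosingCircle(k))
E
python3 peg.py
```

```text
position: [593.7, 38.1, 143.6]
t 34.73 p [593.7   38.05 143.58] ang 40.30 tilt [-0. -0.] F [ 0.01 -0.35 -0.69] w 0.312 g 59.3 q6 0.80
57 420 world [654.83  89.7   59.76] tool mid [79.02  0.22 83.58] ext [20.43 20.77  4.05]
90 14 world [652.28  91.5   96.08] tool mid [79.   -2.27 47.59] ext [8.41 3.52 1.88]
97 103 world [654.35  89.54  98.89] tool mid [79.07  0.34 44.66] ext [6.64 7.57 3.61]
eye 177.88688917215313 [ 256  284   39   56 1854] [ -5.54  -0.38 -34.3 ]
shoulder circle ((79.03351593017578, 0.15576568245887756), 10.635865211486816)
```

Peg measured at tool (79.0, +0.2). I'll move partway and lower, with the underside kept above the peg tip, and measure peg and eye again.

```bash
python3 -m pendant '{"claw":[0,0,0,0,0],"xyz":[[8,0,0],[7,0,20],[0,0,18],[0,0,0],[0,0,0]],"yaw":[0,0,0,0,0]}'|grep posi; sed -i "s/e=((hsv.*/e=((hsv[...,2]<185)\&(hsv[...,0]>8)\&(abs(z-h)>6)\&(u>255)\&(u<295)\&(v>275)\&(v<325)).astype(np.uint8)/" peg.py; python3 peg.py; python3 - <<'E'
from h import *
c=cam('wrist');P=pts(c);z=P[...,2];o,R=st();T=(P-o['position'])@R
h=np.median(z[230:260,250:300])
print(z[276:324:4,275].round(0),z[298,250:300:4].round(0)); V=c['pixels'].max(2)
print(V[276:324:3,275],V[298,250:300:3])
t=(abs(z-h)<3)&(abs(T[...,1])<16)&(T[...,0]>25)&(T[...,0]<40);print('handle end',np.percentile(T[t][:,0],99.5))
E
```

```text
position: [605.7, 47.7, 106.5]
t 35.40 p [605.71  47.75 106.48] ang 40.15 tilt [-0. -0.] F [ 0.4  -0.18 -1.15] w 0.312 g 59.3 q6 0.82
57 559 world [655.55  91.25  59.77] tool mid [63.55 -0.23 46.71] ext [20.55 20.49  4.56]
90 6 world [653.6   91.16  95.8 ] tool mid [64.59 -0.7  10.66] ext [5.9  7.97 1.21]
97 130 world [654.33  89.62  98.92] tool mid [63.7  -0.81  7.68] ext [7.23 7.89 3.64]
eye 140.80785730720268 [257 284  33  24 575] [  3.03  -0.83 -34.33]
shoulder circle ((63.71295166015625, -0.2881030738353729), 10.667781829833984)
t 35.50 p [605.97  47.71 107.04] ang 40.14 tilt [0. 0.] F [-0.69 -0.64 -1.49] w 0.318 g 59.3 q6 0.82
[140. 141. 116. 120. 124. 126. 130. 133. 136. 139. 141. 141.] [141. 140. 136. 132. 129. 128. 128. 128. 130. 133. 138. 142. 141.]
[243 243 246 117 114 115 115 113 112 112 115 114 115 156 187 186] [178 180 156 112 115 115 115 115 114 112 110 112 113 163 224 240 241]
handle end 39.886001616120176
```

```bash
python3 -m pendant '{"claw":[0,0,0,0,0],"xyz":[[25,-0.3,0],[25,-0.3,0],[12,0,0],[0,0,0],[0,0,0]],"yaw":[0,0,0,0,0]}'|egrep 'posi|wrist_f'; python3 -m pendant '{"claw":[0,0,0,0,0],"xyz":[[0,0,5],[0,0,5],[0,0,4],[0,0,4],[0,0,0]],"yaw":[0,0,0,0,0]}'|egrep 'posi|wrist_f'
```

```text
position: [652.3, 87.8, 106.5]
wrist_force: [-0.9, -0.9, -1.6]
position: [652.6, 88.2, 88.0]
wrist_force: [-0.0, -0.7, -1.8]
```

The peg is about 5 mm into the eye with no contact force. Continuing down.

```bash
python3 -m pendant '{"claw":[0,0,0,0,0],"xyz":[[0,0,4],[0,0,4],[0,0,4],[0,0,4],[0,0,0]],"yaw":[0,0,0,0,0]}'|egrep 'posi|wrist_f'; python3 -m pendant '{"claw":[0,0,0,0,0],"xyz":[[0,0,4],[0,0,4],[0,0,4],[0,0,2],[0,0,0]],"yaw":[0,0,0,0,0]}'|egrep 'posi|wrist_f'
```

```text
position: [652.5, 88.3, 72.0]
wrist_force: [0.7, 0.3, -2.3]
position: [652.7, 88.3, 58.2]
wrist_force: [-0.1, -0.1, -1.5]
```

```bash
python3 -m pendant '{"claw":[0,0,0],"xyz":[[0,0,2],[0,0,1],[0,0,0]],"yaw":[0,0,0]}'|egrep 'posi|wrist_f'; python3 -m pendant '{"claw":[0,0],"xyz":[[0,0,0.8],[0,0,0]],"yaw":[0,0]}'|egrep 'posi|wrist_f'
```

```text
position: [652.7, 88.3, 55.4]
wrist_force: [-0.4, 0.4, -3.0]
position: [652.7, 88.3, 54.6]
wrist_force: [-0.4, 0.4, -0.5]
```

The shoulder is starting to carry the weight. Opening, then rising clear.

```bash
python3 -m pendant '{"claw":[0.6,0.6,0.6,0.6,0.6,0.6],"xyz":[[0,0,0],[0,0,0],[0,0,0],[0,0,0],[0,0,0],[0,0,0]],"yaw":[0,0,0,0,0,0]}'|egrep 'posi|wid|wrist_f'; python3 -m pendant '{"claw":[0.6,0.6,0.6,0.6,0.6,0.6,0.6,0.6,0.6],"xyz":[[0,0,-15],[0,0,-25],[0,0,-40],[0,0,-30],[-40,0,-10],[-40,0,0],[-30,0,0],[0,0,0],[0,0,0]],"yaw":[0,0,0,0,0,0,0,0,0]}'|egrep 'clock|posi|wrist_f'; python3 - <<'E'
from h import *
o,R=st();c=cam('wrist');P=pts(c);z=P[...,2];T=(P-o['position'])@R
m=(np.hypot(P[...,0]-653,P[...,1]-89)<42)&(abs(z-88)<7);k=T[m][:,:2].astype(np.float32)
print('handle',m.sum(),np.percentile(z[m],[5,50,95]),cv2.minAreaRect(k))
k=T[m];A=np.c_[k[:,:2],np.ones(len(k))];print('slopes',np.linalg.lstsq(A,k[:,2],rcond=None)[0])
m=(np.hypot(P[...,0]-653,P[...,1]-89)<12)&(z>94)&(z<106);print('peg tip',m.sum(),P[m].mean(0) if m.any() else '')
cv2.imwrite('pics/end.png',c['pixels'])
c0=dict(np.load('top0.npz'));c=cam('top');d=cv2.absdiff(c['pixels'],c0['pixels']).max(2)>50
for n,(a,b,x,y) in dict(tin=(217,252,265,296),ink=(275,295,272,292),pad=(282,313,160,186),tape=(277,314,116,154),red=(352,405,250,268),tool=(320,415,130,143)).items(): print(n,d[x:y,a:b].mean().round(3))
E
```

```text
position: [652.7, 88.3, 54.6]
wrist_force: [0.3, -0.0, -0.7]
grip_width: 0.599
clock: 40.5
position: [569.1, 17.5, 175.5]
wrist_force: [0.3, 0.6, 0.3]
t 40.50 p [569.09  17.48 175.52] ang 40.14 tilt [0. 0.] F [0.31 0.58 0.27] w 0.602 g 0.0 q6 0.77
handle 4410 [86.02 87.77 89.01] ((105.74623107910156, -1.1773948669433594), (28.10577964782715, 74.86993408203125), 89.94371795654297)
slopes [-0.02 -0.   89.8 ]
peg tip 169 [653.7   88.8   98.23]
tin 1.0
ink 0.468
pad 0.378
tape 0.523
red 0.592
tool 0.131
```

The gauge hangs level with its top at z = 87.8 (60 + 28 expected), the peg tip shows through the eye, and the gripper is clear. The bystander differences only show the arm covering the top view. Handing in.

```bash
python3 -c "
from station import ticket
print(ticket.close_job())"
```

```text
the job is handed in; nothing more can be done
None
```

Handed in at about 40.6 s: go plug pushed fully home, no-go plug refused at a steady 5.6 N or so for about 1 s, and the gauge left hanging level on the brass peg; I saw no sign of touching anything else, but the arm hid the bystanders in the final top view.

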